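# Clear the shaker lid and hold it at its balance point

### The arm

A 6-joint arm with a two-finger parallel gripper is mounted at the origin on the work surface. World frame = base frame: x ahead of the robot, y to its left, z up, the work surface at z = 0. Lengths are in m, angles in degrees, forces in N, time in s.
With the tool pointing down it reaches from about 0.25 to 0.85 m from the base axis. Payload 12.5 kg.
Tool frame: the origin (TCP) lies on the centre line of the jaws, within the pads' length; the fingertips stand 19 mm ahead of it and the grasp point (between the pads) is the TCP; z points along the fingers, y is the direction in which the jaws open and shut (so a half turn about z gives the same grasp; the last joint's range is limited). The gripper opens to 93 mm and grips with 3 to 60 N. Pads are 15 mm wide; open, the fingers measure 128 mm over their backs; the gripper's body (75 mm by 188 mm) begins 65 mm behind the grasp point.
Start: joints at [-77.785, 20.094, 94.641, -0, 65.266, -4.847], TCP at [0.161, -0.526, 0.238] pointing down, gripper open.
Joint ranges: [-157.81, 157.81], [-45, 120.19], [0.68, 151.7], [-89.99, 269.99], [4.06, 180], [-164.3, 164.3]. Speed limits (degrees/s): [127.2, 127.2, 159.86, 180, 180, 180].

### API

Orientations are given as [roll, pitch, yaw] about the fixed x, y, z axes, in that order (R = Rz(yaw) Ry(pitch) Rx(roll)).
In Python, from workcell import bot gives the robot as it stands. The module is installed in compiled form; this text tells all that it offers.
- The arm moves only by the tool servo_tool, never from a script. Its argument "steps" is a list of rows, each a list of 7 numbers: the shift along the world's x, y, z in mm, then the turn, a rotation vector about the world's x, y, z in rad, then the gripper's target within -1 to 1 (shut at 1, half-way at 0, fully open at -1). In form: [[x, y, z, rx, ry, rz, grip], ...]. A call has 1 to 8 rows; each row is the pose to reach, as a shift and turn from the pose commanded when the call began; what a row does not reach only later rows make up. A row lasts 1/12 s, in which the tool goes at most 41.7 mm and 7.16 degrees, less where a joint would pass 70% of its speed; a pose out of reach is approached as far as the arm can. A call with a gripper value outside its range is refused whole. The fingers move at their own pace and stop on an object; "force" is the grip in N (left out, the last holds). Time passes only in rows, so rows that repeat a pose let the fingers close. It gives the time, the measured TCP pose, the force and the opening at its end, in the units of the state.
- bot.get_state(): the state, without advancing time (a new reading comes with each control period).
- bot.camera(name): name is "scene" or "top" or "wrist"; returns (picture, depth): 400x640x3 uint8, red, green, blue; 400x640 float32, m along the optical axis (not along the pixel's ray), 0 where there is no reading.
- bot.get_calibration(name): a dict with "intrinsics" (3x3 intrinsics, pixels), "rvec" (rotation vector, rad) and "tvec" (3), from world to camera coordinates, as OpenCV has them. Camera axes: x right, y down, z forward; pixel columns grow to the right and rows downward; lengths in m; the calibration is good to about 2 mm. A picture is of the moment at which its call begins: read the wrist's pose just before it. get_calibration takes no time and is no camera call; for the wrist camera it gives the pose at the moment of the call.
- bot.close_job(): hands the job in, once; it reports no verdict.
The state is a dict: "time": time; "joints": joint angles; "qvel": joint speeds; "effort": joint torques, N m; "ee_pos": TCP position; "orientation": TCP orientation; "contact_force": force on the tool from outside, world axes, zero at the start; "ft_torque": the same for the moment, N m; "gripper_width": finger opening in m.
Only numpy, scipy, OpenCV 4.12 (cv2) and the standard library are available. Lean on these libraries where they do the work, as an engineer would, in place of code of your own. Each camera call takes 0.05 s, during which the arm holds its last target. There are 200 camera calls.

### The job

A new stay is going onto the incubator-shaker, so clear its lid and hold it up for me. First move the two washed strip holders off the shut lid onto the drying stack on the mat, as its third layer: squarely across the pair now on top, parallel to each other with a wide gap between, like the layers below. Then take the lid by its bow handle, swing it up to its over-centre balance point without letting it fall either way, and finish while still gripping the handle with the lid held still there; leave everything else on the bench where it is.

Things in the scene. Friction and masses are not known exactly. Their poses are not given: they have to be found in the camera images.
- shaker: the benchtop incubator-shaker, a fixed low off-white instrument, 300 deep x 270 wide mm, with a thick grey lid. Origin on the bench under its centre; its x points from the control-panel side (towards the robot) to the hinge side, its y along the hinge, z up; it stands turned by up to 0.3 rad. The control panel below the handle is at most 60 mm high
- lid (a joint): angle of the lid, rad: 0 shut, growing as its front edge rises. The lid is a flat slab 192 deep x 270 wide x 30 thick mm, about 0.7 kg, its top face 114 mm above the bench when shut. Its stay has been taken off and the hinge is nearly free, so it falls shut or open; it starts shut. It balances at 1.317 rad (75 degrees, the slab still leaning 15 degrees short of upright towards the panel side), where its centre of mass is straight above the hinge; the back stop is at 1.95 rad
- lid_hinge (a point): middle of the lid's hinge line at the rear of the shaker, 108 mm along the shaker's +x from its origin and 70 mm above the bench; the hinge line runs along the shaker's y. It does not move
- lid_handle (a point): middle of the grip of the lid's bow handle: a round steel bar 12 mm thick and 116 mm long, parallel to the hinge, standing 40 mm (to the bar's middle) clear of the lid's front edge on two end posts. With the lid shut it is 240 mm in front of the hinge line (shaker -x) and 29 mm above it, 99 mm above the bench; at the balance point it is 32 mm in front of the hinge line and 240 mm above it. The bar can turn between the fingers. The axes are the lid's: y along the bar
- mat: dark rubber drying mat with a ribbed top, 150 (x) x 240 (y) x 4 mm, fixed on the bench. Its origin is on the bench under the centre of the stack, 45 mm from the mat's centre towards its -y end; a stack of four strip holders already lies there in two crosswise layers of two, its top 44 mm above the bench; the mat's x runs along the lower two, its y along the upper two
- slat0_mid (a point): loose white plastic strip holder: a flat bar with a row of eight small round dimples on top, 110 long (its x) x 24 wide (its y) x 20 high mm, about 40 g; the point is its centre, 10 mm above its underside, to be stacked; it starts on the shut lid
- slat1_mid (a point): loose white plastic strip holder: a flat bar with a row of eight small round dimples on top, 110 long (its x) x 24 wide (its y) x 20 high mm, about 40 g; the point is its centre, 10 mm above its underside, to be stacked; it starts on the shut lid
- base0_mid (a point): loose white plastic strip holder: a flat bar with a row of eight small round dimples on top, 110 long (its x) x 24 wide (its y) x 20 high mm, about 40 g; the point is its centre, 10 mm above its underside. It already lies in the stack: first layer, along the mat's x, about 36 mm to -y of the stack's centre
- base1_mid (a point): loose white plastic strip holder: a flat bar with a row of eight small round dimples on top, 110 long (its x) x 24 wide (its y) x 20 high mm, about 40 g; the point is its centre, 10 mm above its underside. It already lies in the stack: first layer, along the mat's x, about 36 mm to +y of the stack's centre
- base2_mid (a point): loose white plastic strip holder: a flat bar with a row of eight small round dimples on top, 110 long (its x) x 24 wide (its y) x 20 high mm, about 40 g; the point is its centre, 10 mm above its underside. It already lies in the stack: second (top) layer, along the mat's y, about 36 mm to -x of the stack's centre
- base3_mid (a point): loose white plastic strip holder: a flat bar with a row of eight small round dimples on top, 110 long (its x) x 24 wide (its y) x 20 high mm, about 40 g; the point is its centre, 10 mm above its underside. It already lies in the stack: second (top) layer, along the mat's y, about 36 mm to +x of the stack's centre
- beaker: small clear beaker upside down on the other end of the mat, 50 mm across, 58 mm high, origin under its centre; leave alone
- strut: new gas strut lying on the bench, 176 mm long and 14 mm thick along its x; leave alone
- driver: screwdriver, 170 mm long, lying on the bench along its x; leave alone
- tube_rack: pink rack with capped tubes, 66 (x) x 150 (y) mm, 88 mm high; leave alone
- bowl: white ceramic bowl, 116 mm across, 65 mm high; leave alone
- tub: white plastic tub with wooden sticks, 106 mm across, 166 mm high with the sticks; leave alone
- reagent: amber bottle with a white cap, 64 mm across, 150 mm high; leave alone
Not all that is in view belongs to the job. What is shaped like the part that bears slat1_mid but yellow is not meant. What is shaped like the part that bears slat0_mid but yellow is not meant.

How it is judged:
By the outcome, as a careful person would: the job done as asked, in the order asked, and still so for the second after the job is handed in, while the arm keeps its last pose, push and grip.
It also fails if it takes over 64 s, if anything falls off the work surface, if the arm or the gripper's body presses on something with over 40 N, if the wrist force passes 120 N, or if a joint passes its speed limit or range.

## Working session

There is one attempt and no reset: what is moved stays moved. The work goes in short steps, Python scripts to look and compute and a tool call to move; the robot and the scene stay as the last step left them, time stands still between calls to the robot, and variables do not carry over. Pictures are saved under pics/ and viewed, about 8 in all and at most 12, crops included, and the job is handed in when it is done.

Besides the shell and the picture viewer there is one more tool, called after "Call:" as name(argument=value, ...), one argument or row to a line, values as JSON. servo_tool: Moves the arm, as the interface text tells. Its arguments: {"type":"object","properties":{"steps":{"type":"array","items":{"type":"array","items":{"type":"number"}}},"force":{"type":"number"}},"required":["steps"]}

```bash
mkdir -p pics; cat > h.py <<'E'
import numpy as np, cv2
from workcell import bot
def shot(n):
    c=bot.get_calibration(n); p,d=bot.camera(n)
    R=cv2.Rodrigues(np.array(c["rvec"],float))[0]; t=np.array(c["tvec"],float).ravel(); K=np.array(c["intrinsics"])
    v,u=np.mgrid[:d.shape[0],:d.shape[1]]
    X=np.stack([(u-K[0,2])/K[0,0]*d,(v-K[1,2])/K[1,1]*d,d],-1)
    W=(X-t)@R
    W[d==0]=np.nan
    return p,d,W,(K,R,t)
def save(n,p): cv2.imwrite("pics/"+n,p[...,::-1])
E
python3 - <<'E'
from h import *
for n in("scene","top"):
    p,d,W,c=shot(n); save(n+"0.png",p); np.savez(n+"0.npz",p=p,W=W,K=c[0],R=c[1],t=c[2]); print(n,-c[1].T@c[2])
print(bot.get_state())
E
```

```text
scene [0.88694446 0.60366105 0.90154476]
top [ 0.35875933 -0.03345416  1.37645183]
{'time': 0.1, 'joints': array([-7.77867042e+01,  2.01196472e+01,  9.46717559e+01, -3.93509500e-04,
        6.52661900e+01, -4.84614262e+00]), 'qvel': array([ 0.00697038, -0.05021451, -0.01701692, -0.07852526, -0.10559745,
        0.20098986]), 'effort': array([ 7.21683609e-04, -4.98027778e+01, -2.85704201e+01,  7.00018974e-02,
        2.38907291e-02, -2.00876389e-05]), 'ee_pos': array([ 0.16132311, -0.52551466,  0.23718072]), 'orientation': array([-1.79942583e+02, -4.50950906e-03,  1.70596010e+01]), 'contact_force': array([-0.8484735 , -0.17617308, -0.17896199]), 'ft_torque': array([0.00560039, 0.00137029, 0.01908022]), 'gripper_width': 0.09300633748171797}
```

View pics/scene0.png

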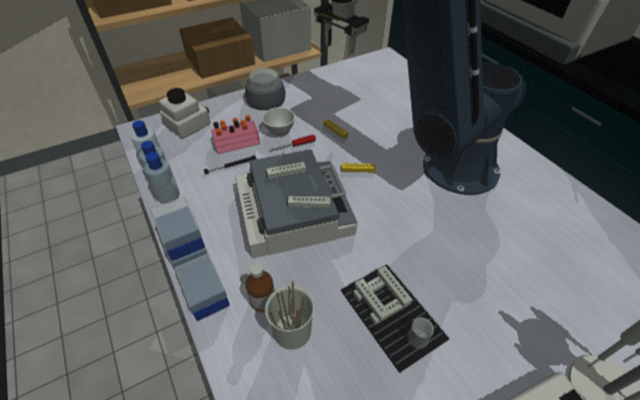

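View pics/top0.png

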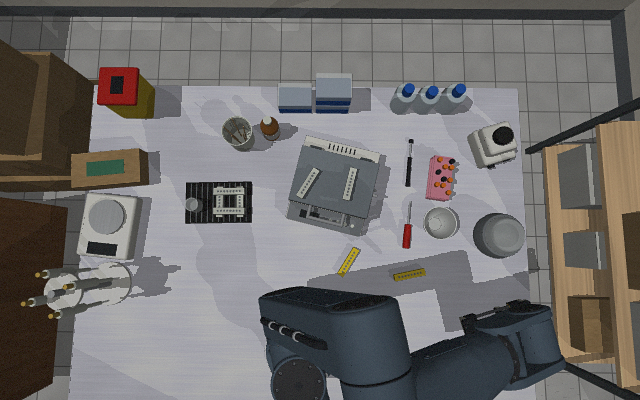

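The two white holders lie on the lid (top: 308,183 and 350,183). The yellow lookalikes are on the bench at (348,262) and (409,274), so they aren't meant. The stack is at (229,202), the beaker at (194,204), and the lid handle near (325,215).

```bash
cat > m.py <<'E'
from h import *
def rects(W,mask,amin=20e-5):
    # rotated rects in world xy from mask
    n,l,s,_=cv2.connectedComponentsWithStats(mask.astype(np.uint8))
    out=[]
    for i in range(1,n):
        if s[i,4]<40: continue
        P=W[l==i]; r=cv2.minAreaRect((P[:,:2]*1000).astype(np.float32))
        (cx,cy),(a,b),th=r
        if a<b: a,b,th=b,a,th+90
        out.append((s[i,4],s[i,:4].tolist(),np.round([cx,cy,a,b,(th+90)%180-90],1),round(float(np.median(P[:,2]))*1000,1)))
    return out
E
python3 - <<'E'
from m import *
for n in("top","scene"):
    D=np.load(n+"0.npz"); W=D["W"]; p=D["p"].astype(int); z=W[...,2]
    x=W[...,0];y=W[...,1]
    reg=(x>.2)&(x<.8)&(y>-.25)&(y<.5)
    for nm,m in(("slat",reg&(z>.124)&(z<.15)&(abs(y)<.15)),("lid",reg&(z>.105)&(z<.15)&(abs(y)<.2)),("stack top",reg&(z>.034)&(z<.052)&(y>.15)),("stack lower",reg&(z>.014)&(z<.034)&(y>.15)),("mat",reg&(p.sum(-1)<150)&(z<.012)&(y>.15))):
        print(n,nm)
        for r in rects(W,m): print("  ",r)
p=np.load("top0.npz")["p"]; q=cv2.resize(p[120:250,170:400],None,fx=3.4,fy=3.4,interpolation=cv2.INTER_CUBIC); save("crop.png",q)
E
```

```text
top slat
   (np.int32(61), [263, 116, 9, 10], array([772.1, 120.6,  27.7,  27. ,   6.4]), 147.3)
   (np.int32(245), [296, 168, 24, 31], array([565.1, -16. , 109.6,  24.5, -31. ]), 132.5)
   (np.int32(95), [342, 176, 7, 25], array([ 547.6, -140.2,   78.1,   19.5,   -0. ]), 132.8)
top lid
   (np.int32(142), [262, 116, 14, 15], array([769.4, 118.2,  47.4,  37.6, -65.2]), 118.5)
   (np.int32(44), [245, 118, 7, 25], array([745.6, 187.5,  83.2,  21. ,   1.1]), 117.2)
   (np.int32(3913), [289, 145, 74, 73], array([576.1, -96.4, 253.8, 193.3,  76.4]), 113.2)
top stack top
   (np.int32(222), [213, 188, 32, 7], array([547.3, 264.1, 111.8,  22.7, -89.4]), 42.5)
   (np.int32(221), [213, 207, 32, 8], array([478.7, 260.8, 111. ,  24.7, -89.8]), 42.9)
top stack lower
   (np.int32(84), [216, 195, 8, 12], array([515.1, 299.9,  40.1,  24. ,   2.9]), 23.1)
   (np.int32(90), [236, 194, 8, 13], array([516.9, 228.1,  41.6,  25.3,   1. ]), 21.9)
top mat
   (np.int32(1269), [186, 182, 66, 41], array([513. , 308.2, 241.9, 147.3, -89.4]), 2.4)
   (np.int32(122), [224, 195, 12, 12], array([518. , 267.8,  41. ,
[... 905 characters left out ...]
], array([757.4, 259.6,  83.8,  29. , -23.9]), 43.3)
   (np.int32(81), [410, 328, 21, 16], array([509.9, 398.3,  47.5,  21.5, -56.1]), 42.7)
scene stack lower
   (np.int32(542), [354, 273, 57, 51], array([520.6, 267.8, 108. ,  98. , -86.6]), 24.1)
   (np.int32(93), [408, 330, 21, 18], array([510.7, 397.8,  47.8,  20.6, -59.7]), 24.0)
   (np.int32(107), [274, 332, 37, 17], array([756. , 258.4,  83.1,  29.5, -22.2]), 24.3)
scene mat
   (np.int32(2539), [341, 266, 107, 106], array([511.3, 309.7, 238.1, 148.7, -88.6]), 3.9)
   (np.int32(75), [364, 270, 14, 12], array([496.3, 198.7,  41.4,  14.9,   3.7]), 4.0)
   (np.int32(182), [375, 286, 20, 19], array([498.2, 261.2,  40.6,  38.2, -87.6]), 3.6)
```

View pics/crop.png

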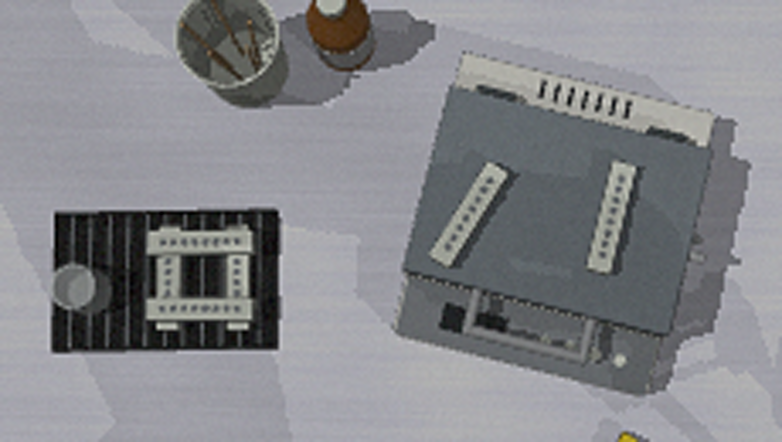

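The crop shows two white holders on the lid and the crosswise stack on the mat. The handle bow is at the front of the lid. I'll refine the right-hand holder, the shaker and the handle.

```bash
python3 - <<'E'
from m import *
for n in("top","scene"):
    D=np.load(n+"0.npz"); W=D["W"]; p=D["p"].astype(int); x,y,z=W[...,0],W[...,1],W[...,2]
    reg=(x>.35)&(x<.72)&(y>-.27)&(y<.08)
    print(n,[r[1:] for r in rects(W,reg&(z>.124)&(z<.15))])
    print(" lid",[r[1:] for r in rects(W,reg&(z>.105)&(z<.15))])
    # shaker-frame coordinates
    a=np.radians(-13.5); ex=np.array([np.cos(a),np.sin(a)]); ey=np.array([-np.sin(a),np.cos(a)])
    m=reg&(z>.105)&(z<.15); P=W[m][:,:2]; u=P@ex; v=P@ey
    print(" u",np.percentile(u,[.5,99.5])*1000," v",np.percentile(v,[.5,99.5])*1000)
    u0=np.percentile(u,.5); U=W[...,:2]@ex; V=W[...,:2]@ey; mv=(np.percentile(v,.5)+np.percentile(v,99.5))/2
    h=reg&(z>.085)&(z<.112)&(U<u0-.025)&(U>u0-.06)&(abs(V-mv)<.05)
    print(" bar n",h.sum(),"mean",W[h].mean(0)*1000,"med u",np.median(U[h])*1000, "u0",u0*1000)
    hb=rects(W,h); print(hb)
E
```

```text
top [([342, 167, 15, 34], array([ 563.3, -154.4,  110. ,   24.1,  -13.9]), 132.9), ([296, 168, 24, 31], array([565.1, -16. , 109.6,  24.5, -31. ]), 132.5)]
 lid [([289, 145, 91, 74], array([ 574.2, -104. ,  269.9,  193. ,   76.3]), 113.2)]
 u [464.2798889  676.95881116]  v [-100.38189302  165.90381525]
 bar n 0 mean [nan nan nan] med u nan u0 464.27988890217614
[]
scene [([266, 162, 40, 15], array([ 563.2, -152.4,  109.1,   29. ,  -14.3]), 132.6), ([288, 196, 42, 11], array([565.2, -12.7, 108.2,  27. , -30.4]), 133.1)]
 lid [([249, 150, 89, 82], array([565. , -99.2, 274.6, 209.3,  76.6]), 113.7)]
 u [461.27027741 676.4253808 ]  v [-96.2402947  170.39168626]
 bar n 0 mean [nan nan nan] med u nan u0 461.2702774081274
[]<stdin>:13: RuntimeWarning: Mean of empty slice.
  ret = um.true_divide(
  return _methods._mean(a, axis=axis, dtype=dtype,
  ret = ret.dtype.type(ret / rcount)
```

Call:
servo_tool(
  steps=[
    [35, 35, 0, 0, 0, 0, -0.1],
    [70, 70, 0, 0, 0, 0, -0.1],
    [100, 100, 0, 0, 0, -0.1, -0.1],
    [130, 130, 0, 0, 0, -0.2, -0.1],
    [160, 160, 0, 0, 0, -0.3, -0.1],
    [190, 190, 0, 0, 0, -0.4, -0.1],
    [220, 220, 0, 0, 0, -0.45, -0.1],
    [250, 250, 0, 0, 0, -0.47, -0.1],
  ],
)

```text
time: 0.77
ee_pos: [0.3978, -0.2885, 0.2376]
orientation: [-180.0, 0.0, -10.1]
contact_force: [0.6, -0.2, 0.9]
gripper_width: 0.0513
```

Call:
servo_tool(
  steps=[
    [30, 24, 0, 0, 0, -0.03, -0.1],
    [60, 48, 0, 0, 0, -0.07, -0.1],
    [90, 72, 0, 0, 0, -0.07, -0.1],
    [120, 96, 0, 0, 0, -0.07, -0.1],
    [152, 122, 0, 0, 0, -0.07, -0.1],
    [152, 122, 0, 0, 0, -0.07, -0.1],
  ],
)

```text
time: 1.27
ee_pos: [0.5525, -0.1643, 0.2372]
orientation: [-179.9, -0.0, -13.7]
contact_force: [0.7, -0.5, 0.3]
gripper_width: 0.0511
```

```bash
python3 - <<'E'
from m import *
print(bot.get_state()["ee_pos"],bot.get_state()["orientation"])
p,d,W,c=shot("wrist"); save("w1.png",p); np.savez("w1.npz",p=p,W=W)
z=W[...,2]; print(-c[1].T@c[2])
for r in rects(W,(z>.124)&(z<.145)): print(r)
E
```

```text
[ 0.55250961 -0.16427217  0.23715169] [-1.79935391e+02 -4.33567882e-02 -1.36527338e+01]
[ 0.62859714 -0.18252695  0.3842556 ]
(np.int32(4259), [290, 124, 33, 139], array([ 562.7, -153.2,  109.6,   23.6,  -13.8]), 133.9)
(np.int32(3956), [116, 165, 54, 114], array([568.9, -18.4,  98.9,  24.4, -31.6]), 133.8)
```

View pics/w1.png

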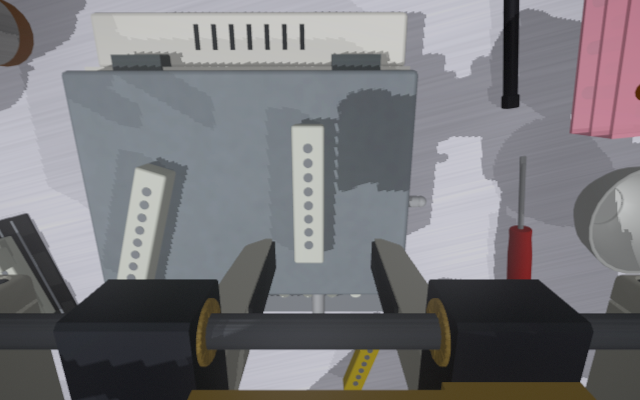

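The wrist view shows holder B, right between the fingers (centre ~308,193), and holder A at (143,220). The hinge blocks are at (137,62) and (355,62).

```bash
python3 - <<'E'
from h import *
s=bot.get_state();print(s["time"],s["ee_pos"],s["orientation"])
E
```

```text
1.3167 [ 0.5504431  -0.16602109  0.23689391] [-1.79978054e+02  4.02122457e-02 -1.36578323e+01]
```

Call:
servo_tool(
  steps=[
    [12, 13, -20, 0, 0, 0, -0.1],
    [12, 13, -50, 0, 0, 0, -0.1],
    [12, 13, -75, 0, 0, 0, -0.1],
    [12, 13, -92, 0, 0, 0, -0.1],
    [12, 13, -101, 0, 0, 0, -0.1],
    [12, 13, -101, 0, 0, 0, -0.1],
    [12, 13, -101, 0, 0, 0, -0.1],
  ],
)

```text
time: 1.9
ee_pos: [0.5607, -0.1559, 0.1371]
orientation: [180.0, -0.0, -13.9]
contact_force: [0.5, -0.3, 0.1]
gripper_width: 0.0511
```

Call:
servo_tool(
  steps=[
    [2, 3, -1, 0, 0, 0, -0.1],
    [2, 3, -1, 0, 0, 0, 0.2],
    [2, 3, -1, 0, 0, 0, 0.6],
    [2, 3, -1, 0, 0, 0, 0.6],
    [2, 3, -1, 0, 0, 0, 0.6],
    [2, 3, -1, 0, 0, 0, 0.6],
    [2, 3, -1, 0, 0, 0, 0.6],
    [2, 3, -1, 0, 0, 0, 0.6],
  ],
  force=15,
)

```text
time: 2.57
ee_pos: [0.5629, -0.1524, 0.1359]
orientation: [180.0, -0.0, -13.9]
contact_force: [-0.3, -0.3, 3.6]
gripper_width: 0.0239
```

Call:
servo_tool(
  steps=[
    [0, 0, 10, 0, 0, 0, 0.6],
    [0, 0, 35, 0, 0, 0, 0.6],
    [0, 10, 60, 0, 0, 0, 0.6],
    [-5, 35, 75, 0, 0, 0.05, 0.6],
    [-10, 65, 80, 0, 0, 0.1, 0.6],
    [-15, 100, 80, 0, 0, 0.15, 0.6],
    [-20, 135, 80, 0, 0, 0.2, 0.6],
    [-25, 170, 80, 0, 0, 0.257, 0.6],
  ],
)

```text
time: 3.23
ee_pos: [0.5374, 0.0191, 0.2165]
orientation: [180.0, -0.0, 1.0]
contact_force: [0.1, -0.6, -0.8]
gripper_width: 0.0242
```

Call:
servo_tool(
  steps=[
    [-5, 35, 0, 0, 0, 0, 0.6],
    [-10, 70, 0, 0, 0, 0, 0.6],
    [-15, 105, 0, 0, 0, 0, 0.6],
    [-20, 140, 0, 0, 0, 0, 0.6],
    [-23, 170, 0, 0, 0, 0, 0.6],
    [-25, 195, 0, 0, 0, 0, 0.6],
    [-25, 205, 0, 0, 0, 0, 0.6],
    [-25, 210, 0, 0, 0, 0, 0.6],
  ],
)

```text
time: 3.9
ee_pos: [0.5127, 0.2289, 0.216]
orientation: [-180.0, -0.0, 1.0]
contact_force: [0.1, 0.2, -0.1]
gripper_width: 0.0239
```

```bash
cat > st.py <<'E'
from m import *
s=bot.get_state();print(s["time"],s["ee_pos"],s["orientation"],s["contact_force"],s["gripper_width"])
p,d,W,c=shot("wrist"); import sys; save(sys.argv[1]+".png",p); np.savez(sys.argv[1]+".npz",p=p,W=W)
z=W[...,2]
for lo,hi in eval(sys.argv[2]):
    print(lo,hi)
    for r in rects(W,(z>lo)&(z<hi)): print("  ",r)
E
python3 st.py w2 "[(.034,.054),(.014,.034),(.17,.23)]"
```

```text
3.9 [0.51265079 0.22890471 0.21601142] [-1.79994882e+02 -1.31348992e-02  9.52506510e-01] [ 0.07912799  0.18115896 -0.12464668] 0.023911878308496653
0.034 0.054
   (np.int32(5166), [482, 0, 118, 275], array([538.8,  29.7, 259.8, 105.7,  14.2]), 48.8)
   (np.int32(2604), [227, 136, 118, 27], array([546.5, 265.1, 109.6,  24.3, -88.8]), 43.8)
   (np.int32(483), [147, 172, 42, 46], array([504.9, 376.2,  46.8,  18.2,  29.3]), 44.0)
   (np.int32(1554), [234, 205, 64, 26], array([477.1, 286.2,  62.9,  24.8, -89.7]), 43.7)
   (np.int32(138), [618, 260, 22, 13], array([437.9, -81.6,  24. ,  11.7,  76.9]), 53.4)
0.014 0.034
   (np.int32(2848), [474, 0, 107, 238], array([569.3,  36.7, 233.2,   3.3, -13.4]), 24.4)
   (np.int32(553), [238, 126, 106, 11], array([562.5, 263. , 103.5,   8.8, -89. ]), 23.8)
   (np.int32(1125), [238, 163, 59, 43], array([508.6, 286.5,  60.7,  42.6,  88.7]), 23.9)
   (np.int32(404), [158, 168, 38, 43], array([505. , 376. ,  47.3,  18. ,  29.2]), 24.1)
   (np.int32(50), [0, 254, 4, 20], array([408.4, 591.5,  23.9,   2.7,  -7.9]), 15.4)
0.17 0.23
   (np.int32(9925), [260, 152, 126, 161], array([526.7, 232. ,  81.9,  51.6,  20.2]), 214.0)
   (np.int32(527), [300, 349, 46, 12], array([462.4, 229. ,  24. ,   9.2, -89.8]), 213.9)
```

View pics/w2.png

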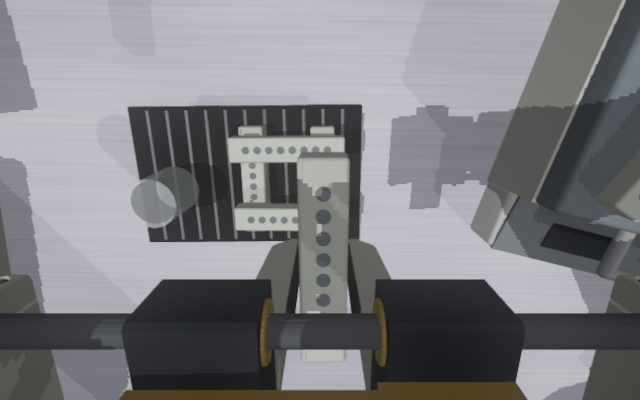

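The wrist view shows the held holder lined up across the pair on top: base3 at (286,148), base2 at (266,218). The measured stack centre is (512,264) mm with yaw about 1°, so I can lower it.

Call:
servo_tool(
  steps=[
    [0, 0, -25, 0, 0, 0, 0.6],
    [0, 0, -60, 0, 0, 0, 0.6],
    [0, 0, -95, 0, 0, 0, 0.6],
    [0, 0, -125, 0, 0, 0, 0.6],
    [0, 0, -140, 0, 0, 0, 0.6],
    [0, 0, -146, 0, 0, 0, 0.6],
    [0, 0, -148, 0, 0, 0, 0.6],
    [0, 0, -149, 0, 0, 0, 0.6],
  ],
)

```text
time: 4.62
ee_pos: [0.5135, 0.2271, 0.0674]
orientation: [-180.0, -0.1, 0.8]
contact_force: [-0.2, -1.4, -0.8]
gripper_width: 0.0239
```

Call:
servo_tool(
  steps=[
    [0, 0, -0.5, 0, 0, 0, 0.6],
    [0, 0, -0.5, 0, 0, 0, 0.6],
  ],
)

```text
time: 4.78
ee_pos: [0.5135, 0.2277, 0.0673]
orientation: [-180.0, -0.1, 0.8]
contact_force: [0.0, 0.6, 0.0]
gripper_width: 0.0241
```

Call:
servo_tool(
  steps=[
    [0, 0, -1, 0, 0, 0, 0.6],
    [0, 0, -1.4, 0, 0, 0, 0.6],
    [0, 0, -1.4, 0, 0, 0, 0.6],
  ],
)

```text
time: 5.03
ee_pos: [0.5134, 0.2278, 0.0659]
orientation: [-180.0, -0.1, 0.9]
contact_force: [-1.5, -1.4, 7.3]
gripper_width: 0.0239
```

Call:
servo_tool(
  steps=[
    [0, 0, 0.5, 0, 0, 0, 0.4],
    [0, 0, 0.5, 0, 0, 0, 0.3],
    [0, 0, 0.5, 0, 0, 0, 0.1],
    [0, 0, 0.5, 0, 0, 0, 0.1],
    [0, 0, 10, 0, 0, 0, 0.1],
    [0, 0, 30, 0, 0, 0, 0.1],
    [0, 0, 65, 0, 0, 0, 0.1],
    [0, 0, 100, 0, 0, 0, 0.1],
  ],
)

```text
time: 5.7
ee_pos: [0.5122, 0.2275, 0.1659]
orientation: [180.0, 0.1, 0.9]
contact_force: [0.3, 1.2, 0.5]
gripper_width: 0.0418
```

Call:
servo_tool(
  steps=[
    [6, -15, 30, 0, 0, -0.05, -0.1],
    [12, -45, 55, 0, 0, -0.15, -0.1],
    [18, -80, 68, 0, 0, -0.25, -0.1],
    [25, -115, 68, 0, 0, -0.35, -0.1],
    [33, -150, 68, 0, 0, -0.45, -0.1],
    [40, -180, 68, 0, 0, -0.55, -0.1],
    [48, -210, 68, 0, 0, -0.57, -0.1],
    [54, -240, 68, 0, 0, -0.57, -0.1],
  ],
)

```text
time: 6.37
ee_pos: [0.567, -0.014, 0.2336]
orientation: [-180.0, -0.0, -31.9]
contact_force: [0.5, 0.8, 0.1]
gripper_width: 0.051
```

```bash
python3 st.py w3 "[(.054,.074),(.124,.145)]"; python3 - <<'E'
from m import *
p,d,W,c=shot("top"); z=W[...,2]
for r in rects(W,(z>.054)&(z<.075)&(W[...,1]>.15)&(W[...,0]<.6)): print(r)
E
```

```text
6.3667 [ 0.56701504 -0.0139713   0.23355626] [-1.79982524e+02 -3.35332030e-02 -3.19216717e+01] [0.49502348 0.81877698 0.10272188] 0.051046689020885605
0.054 0.074
   (np.int32(5483), [205, 0, 192, 64], array([707.9, -77. , 156.4,  42.1,  76.3]), 66.0)
   (np.int32(1059), [65, 33, 48, 79], array([759.4, 108.4,  63.9,  29.6, -41.8]), 65.1)
   (np.int32(1421), [0, 112, 65, 96], array([733.7, 200. ,  90.4,  36.9, -19.2]), 64.5)
   (np.int32(73), [0, 197, 7, 15], array([717.4, 263.6,  19.5,   2.3,  33.4]), 61.6)
   (np.int32(361), [512, 209, 47, 22], array([ 419.4, -176. ,   46.9,   15.7,   73.8]), 55.1)
   (np.int32(695), [407, 227, 92, 36], array([440.4, -92.8,  94.8,  15.4,  76.9]), 55.2)
   (np.int32(511), [312, 265, 60, 27], array([468.8,  24.3,  63.9,  15.3,  75.8]), 55.7)
   (np.int32(86), [61, 386, 10, 14], array([513.5, 381. ,  14. ,  13.6,  56.4]), 61.3)
0.124 0.145
   (np.int32(826), [0, 46, 27, 41], array([767.1, 115.6,  26.9,  15.3, -31.9]), 134.0)
   (np.int32(4279), [310, 136, 33, 139], array([564.1, -15.1, 110. ,  24.1, -31.4]), 133.8)
(np.int32(625), [71, 174, 72, 15], array([579.9, 685. , 242.1,  47.9, -86.9]), 72.1)
(np.int32(237), [234, 184, 8, 32], array([515.2, 226.7, 109.6,  24.7,   1.4]), 62.3)
(np.int32(3013), [77, 192, 61, 68], array([421.7, 676.9, 217.8, 181. ,  -5.6]), 60.3)
(np.int32(151), [185, 197, 14, 14], array([498.7, 387.4,  45.4,  45.3,  10.8]), 60.3)
```

Call:
servo_tool(
  steps=[
    [-3, -1, -20, 0, 0, 0.01, -0.1],
    [-3, -1, -50, 0, 0, 0.01, -0.1],
    [-3, -1, -75, 0, 0, 0.01, -0.1],
    [-3, -1, -90, 0, 0, 0.01, -0.1],
    [-3, -1, -97.5, 0, 0, 0.01, -0.1],
    [-3, -1, -97.5, 0, 0, 0.01, -0.1],
    [-3, -1, -97.5, 0, 0, 0.01, -0.1],
  ],
)

```text
time: 7.05
ee_pos: [0.5641, -0.013, 0.136]
orientation: [-180.0, -0.0, -31.2]
contact_force: [0.4, -0.1, 0.5]
gripper_width: 0.0508
```

Call:
servo_tool(
  steps=[
    [0, 0, 0, 0, 0, 0, 0.2],
    [0, 0, 0, 0, 0, 0, 0.6],
    [0, 0, 0, 0, 0, 0, 0.6],
    [0, 0, 0, 0, 0, 0, 0.6],
    [0, 0, 0, 0, 0, 0, 0.6],
    [0, 0, 0, 0, 0, 0, 0.6],
    [0, 0, 0, 0, 0, 0, 0.6],
  ],
  force=15,
)

```text
time: 7.63
ee_pos: [0.5639, -0.0134, 0.1355]
orientation: [-180.0, -0.0, -31.2]
contact_force: [-1.0, -0.2, 4.7]
gripper_width: 0.0238
```

Call:
servo_tool(
  steps=[
    [0, 0, 10, 0, 0, 0, 0.6],
    [0, 0, 35, 0, 0, 0, 0.6],
    [-3, 10, 60, 0, 0, 0.05, 0.6],
    [-8, 35, 75, 0, 0, 0.12, 0.6],
    [-14, 65, 80, 0, 0, 0.22, 0.6],
    [-20, 95, 80, 0, 0, 0.32, 0.6],
    [-25, 125, 80, 0, 0, 0.42, 0.6],
    [-30, 155, 80, 0, 0, 0.5, 0.6],
  ],
)

```text
time: 8.3
ee_pos: [0.5334, 0.143, 0.2161]
orientation: [-180.0, -0.0, -2.3]
contact_force: [-0.4, 0.3, 0.5]
gripper_width: 0.0241
```

Call:
servo_tool(
  steps=[
    [-5, 35, 0, 0, 0, 0.06, 0.6],
    [-10, 70, 0, 0, 0, 0.06, 0.6],
    [-15, 105, 0, 0, 0, 0.06, 0.6],
    [-20, 130, 0, 0, 0, 0.06, 0.6],
    [-22, 148, 0, 0, 0, 0.06, 0.6],
    [-23, 156, 0, 0, 0, 0.06, 0.6],
    [-23, 158.5, 0, 0, 0, 0.06, 0.6],
    [-23, 158.5, 0, 0, 0, 0.06, 0.6],
  ],
)

```text
time: 8.97
ee_pos: [0.5109, 0.3, 0.2154]
orientation: [180.0, -0.0, 0.9]
contact_force: [-0.5, -0.8, -0.9]
gripper_width: 0.0235
```

```bash
python3 st.py w4 "[(.054,.074),(.034,.054),(.17,.23)]"
```

```text
8.9667 [0.51090904 0.29997614 0.21538491] [ 1.79990947e+02 -5.31354830e-04  8.68990487e-01] [-0.4673004  -0.7600182  -0.85546965] 0.02350921428752967
0.054 0.074
   (np.int32(900), [0, 46, 24, 73], array([598.6, 568.8,  59.6,  16.3, -10.3]), 60.9)
   (np.int32(4051), [575, 91, 65, 161], array([519.1,  38. , 155. ,  60.3,  15.3]), 58.3)
   (np.int32(3278), [384, 127, 36, 118], array([513.6, 229.1, 109.5,  24.4,   0.6]), 63.7)
   (np.int32(2634), [0, 173, 36, 115], array([462.5, 600.3, 117.5,  30. ,  -7.1]), 59.1)
   (np.int32(2086), [201, 177, 53, 51], array([497.4, 389.2,  47.5,  47.3, -66.2]), 61.9)
0.034 0.054
   (np.int32(1938), [0, 0, 42, 117], array([620. , 570.4,  96.5,   9.1,   1.9]), 43.1)
   (np.int32(4612), [551, 54, 89, 213], array([525. ,  38.1, 205.2,  78.8,  12.1]), 48.0)
   (np.int32(2681), [303, 127, 89, 111], array([513. , 279.1, 107.5,  80. ,   1.4]), 43.8)
   (np.int32(42), [417, 136, 4, 25], array([548.1, 211.2,  22.4,   2.1,   0.6]), 43.4)
   (np.int32(2776), [0, 166, 56, 147], array([443.2, 589.5, 165.9,  31.7,   5.7]), 45.0)
   (np.int32(316), [215, 172, 44, 39], array([509.3, 379.8,  46.6,  17.9,  50.6]), 44.7)
   (np.int32(66), [412, 207, 5, 24], array([477.9, 209.5,  23.5,   3.8,   1.4]), 43.3)
   (np.int32(44), [51, 349, 8, 8], array([313.1, 601.8,  15.4,   2.4, -17. ]), 42.4)
0.17 0.23
   (np.int32(10134), [260, 149, 126, 164], array([525.8, 298.8,  83.2,  51.6, -17.9]), 213.7)
   (np.int32(486), [300, 349, 46, 11], array([461.3, 300.1,  24.1,   8.4, -88.7]), 213.6)
```

Call:
servo_tool(
  steps=[
    [1, 0.5, -25, 0, 0, 0, 0.6],
    [1, 0.5, -60, 0, 0, 0, 0.6],
    [1, 0.5, -95, 0, 0, 0, 0.6],
    [1, 0.5, -125, 0, 0, 0, 0.6],
    [1, 0.5, -140, 0, 0, 0, 0.6],
    [1, 0.5, -146, 0, 0, 0, 0.6],
    [1, 0.5, -148, 0, 0, 0, 0.6],
    [1, 0.5, -148, 0, 0, 0, 0.6],
  ],
)

```text
time: 9.68
ee_pos: [0.5125, 0.3002, 0.0679]
orientation: [-180.0, -0.0, 0.8]
contact_force: [-0.2, -0.3, 0.1]
gripper_width: 0.0241
```

Call:
servo_tool(
  steps=[
    [0, 0, -1, 0, 0, 0, 0.6],
    [0, 0, -2, 0, 0, 0, 0.6],
    [0, 0, -2, 0, 0, 0, 0.6],
  ],
)

```text
time: 9.93
ee_pos: [0.5122, 0.3008, 0.0661]
orientation: [-180.0, -0.1, 0.8]
contact_force: [0.0, -0.1, -0.4]
gripper_width: 0.024
```

Call:
servo_tool(
  steps=[
    [0, 0, -0.8, 0, 0, 0, 0.6],
    [0, 0, -0.8, 0, 0, 0, 0.6],
  ],
)

```text
time: 10.1
ee_pos: [0.5122, 0.3009, 0.0655]
orientation: [-180.0, -0.1, 0.9]
contact_force: [-1.6, -1.5, 7.3]
gripper_width: 0.0242
```

Call:
servo_tool(
  steps=[
    [0, 0, 0.5, 0, 0, 0, 0.4],
    [0, 0, 0.5, 0, 0, 0, 0.3],
    [0, 0, 0.5, 0, 0, 0, 0.1],
    [0, 0, 0.5, 0, 0, 0, 0.1],
    [0, 0, 10, 0, 0, 0, 0.1],
    [0, 0, 30, 0, 0, 0, 0.1],
    [0, 0, 65, 0, 0, 0, 0.1],
    [0, 0, 100, 0, 0, 0, 0.1],
  ],
)

```text
time: 10.77
ee_pos: [0.5113, 0.3004, 0.1656]
orientation: [180.0, 0.1, 0.8]
contact_force: [1.0, 0.2, 0.7]
gripper_width: 0.0417
```

Call:
servo_tool(
  steps=[
    [-5, -20, 30, 0, 0, 0.12, 0.0],
    [-15, -50, 60, 0, 0, 0.24, 0.0],
    [-25, -80, 80, 0, 0, 0.36, 0.0],
    [-35, -110, 80, 0, 0, 0.48, 0.0],
    [-45, -140, 80, 0, 0, 0.6, 0.0],
    [-55, -165, 80, 0, 0, 0.72, 0.0],
    [-60, -195, 80, 0, 0, 0.84, 0.0],
    [-70, -225, 80, 0, 0, 0.96, 0.0],
  ],
)

```text
time: 11.43
ee_pos: [0.4416, 0.0746, 0.2453]
orientation: [179.9, -0.0, 56.2]
contact_force: [1.1, -0.5, 0.3]
gripper_width: 0.0465
```

Call:
servo_tool(
  steps=[
    [0, -35, 0, 0, 0, 0.12, 0.0],
    [0, -70, 0, 0, 0, 0.24, 0.0],
    [0, -105, 0, 0, 0, 0.35, 0.0],
    [0, -135, 0, 0, 0, 0.35, 0.0],
    [0, -135, 0, 0, 0, 0.35, 0.0],
  ],
)

```text
time: 11.85
ee_pos: [0.4418, -0.0637, 0.2452]
orientation: [179.9, 0.1, 75.8]
contact_force: [0.7, 0.0, 0.7]
gripper_width: 0.0467
```

```bash
cat >meas.py <<'E'
from m import *
s=bot.get_state();print(s["time"],s["ee_pos"],s["orientation"])
p,d,W,c=shot("wrist"); save("w5.png",p); np.savez("w5.npz",p=p,W=W)
D=np.load("w1.npz")
p,d,T,c=shot("top"); z=T[...,2]
for r in rects(T,(z>.034)&(z<.075)&(T[...,1]>.15)&(T[...,1]<.42)&(T[...,0]<.6)&(T[...,0]>.4)): print("stack",r)
for r in rects(T,(z>.054)&(z<.075)&(T[...,1]>.15)&(T[...,1]<.42)&(T[...,0]<.6)&(T[...,0]>.4)): print("stack",r)
for nm,X in(("w1",D["W"]),("w5",W),("top",T)):
    x,y,z=X[...,0],X[...,1],X[...,2]
    reg=(x>.35)&(x<.75)&(y>-.3)&(y<.1)
    print(nm,"lid",[r for r in rects(X,reg&(z>.109)&(z<.119))])
    bm=reg&(z>.09)&(z<.1085)&(x<.49)
    print(nm,"bar",[(r,) for r in rects(X,bm)])
E
python3 meas.py
```

```text
11.85 [ 0.44176161 -0.06365695  0.24520352] [1.79922729e+02 6.05590599e-02 7.57888146e+01]
stack (np.int32(728), [213, 184, 32, 32], array([515. , 262.5, 111.7, 109.2, -89.4]), 59.7)
stack (np.int32(175), [185, 197, 15, 15], array([498.3, 386.9,  46.6,  45.7,  12. ]), 59.8)
stack (np.int32(236), [213, 184, 8, 32], array([514.6, 300. , 109.2,  26.1,   1.2]), 62.0)
stack (np.int32(235), [234, 184, 8, 32], array([515.3, 227.2, 109.1,  25.6,   2.2]), 62.2)
stack (np.int32(151), [185, 197, 14, 14], array([499.1, 386.7,  45.8,  45.2,   7.9]), 60.4)
w1 lid [(np.int32(58844), [61, 69, 356, 225], array([ 573.5, -103.2,  269.8,  190.8,   76.4]), 113.9)]
w1 bar [((np.int32(240), [311, 294, 13, 19], array([ 451.7, -133.1,   22.6,   11.6,  -13.7]), 103.8),)]
w5 lid [(np.int32(56118), [369, 31, 260, 282], array([575.3, -90.5, 244.4, 192.4,  76.4]), 114.0), (np.int32(210), [366, 278, 11, 35], array([ 460.7, -167.5,   36.5,    9. ,   81.8]), 113.2)]
w5 bar [((np.int32(3163), [316, 129, 55, 184], array([ 450.2, -102.1,  183.4,   46.4,   76.4]), 103.8),)]
top lid [(np.int32(2907), [289, 145, 91, 74], array([ 573.9, -104.3,  269.4,  190.8,   76.6]), 112.9)]
top bar []
```

View pics/w5.png

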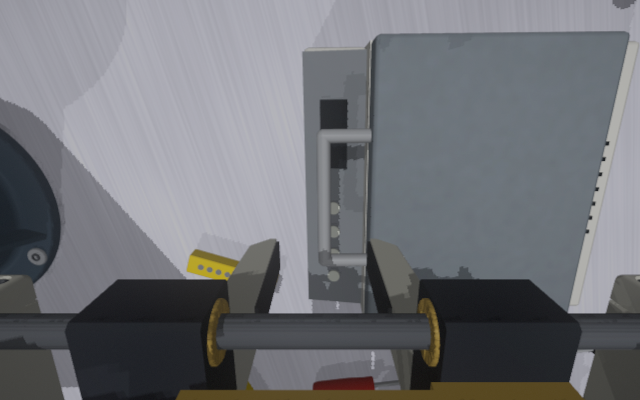

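Third layer is in place: two holders at y=300 and y=227, both level across the pair. The wrist view shows the bow handle's bar at column ~325, rows 130-262.

```bash
python3 - <<'E'
from m import *
W=np.load("w5.npz")["W"]*1000
P=W[140:252,316:336].reshape(-1,3); P=P[P[:,2]>95]
a=np.radians(-13.6); ex=np.array([np.cos(a),np.sin(a)]); ey=np.array([-np.sin(a),np.cos(a)])
u=P[:,:2]@ex; print(len(P),P.mean(0),"u mid",(np.percentile(u,2)+np.percentile(u,98))/2,np.ptp(np.percentile(u,[2,98])),P[:,2].max())
m=W[...,2]>95; U=W[...,:2]@ex; V=W[...,:2]@ey
b=(U>436)&(U<460)&m&(np.arange(640)[None]<360)&(np.arange(400)[:,None]<275); print("v range",np.percentile(V[b],[1,99]))
for c in((573.7,-103.5),): print(np.dot(c,ex)-136,np.dot(c,ey))
E
```

```text
1508 [441.71203084 -64.62292238 103.58539875] u mid 444.51640776588704 11.642076292679974 106.98673777472823
v range [-25.97097205  97.66951109]
445.95123473803017 34.30306672707634
```

Call:
servo_tool(
  steps=[
    [-1, -7, 0, 0, 0, 0.01, 0.355],
    [-1, -7, -25, 0, 0, 0.01, 0.355],
    [-1, -7, -55, 0, 0, 0.01, 0.355],
    [-1, -7, -80, 0, 0, 0.01, 0.355],
    [-1, -7, -95, 0, 0, 0.01, 0.355],
    [-1, -7, -100, 0, 0, 0.01, 0.355],
    [-1, -7, -100, 0, 0, 0.01, 0.355],
  ],
)

```text
time: 12.53
ee_pos: [0.4405, -0.0652, 0.1439]
orientation: [-179.9, -0.0, 76.5]
contact_force: [-0.1, 0.2, -0.2]
gripper_width: 0.0303
```

Call:
servo_tool(
  steps=[
    [0, 0, -12, 0, 0, 0, 0.355],
    [0, 0, -24, 0, 0, 0, 0.355],
    [0, 0, -36, 0, 0, 0, 0.355],
    [0, 0, -44, 0, 0, 0, 0.355],
    [0, 0, -46, 0, 0, 0, 0.355],
    [0, 0, -46, 0, 0, 0, 0.355],
  ],
)

```text
time: 13.03
ee_pos: [0.4411, -0.066, 0.0988]
orientation: [180.0, -0.0, 76.5]
contact_force: [0.5, -0.3, -0.6]
gripper_width: 0.0302
```

Call:
servo_tool(
  steps=[
    [-0.3, -4, 0, 0, 0, 0, 0.355],
    [-0.3, -4, 0, 0, 0, 0, 0.5],
    [-0.3, -4, 0, 0, 0, 0, 1],
    [-0.3, -4, 0, 0, 0, 0, 1],
    [-0.3, -4, 0, 0, 0, 0, 1],
    [-0.3, -4, 0, 0, 0, 0, 1],
    [-0.3, -4, 0, 0, 0, 0, 1],
  ],
  force=30,
)

```text
time: 13.62
ee_pos: [0.441, -0.0704, 0.0988]
orientation: [179.9, 0.0, 76.5]
contact_force: [1.7, -2.2, 2.1]
gripper_width: 0.011
```

```bash
python3 - <<'E'
import numpy as np
ex=np.array([np.cos(np.radians(-13.6)),np.sin(np.radians(-13.6))])
def pos(f):
    u=-240*np.cos(f)+29*np.sin(f)+240; w=240*np.sin(f)+29*np.cos(f)-29
    return np.array([u*ex[0],u*ex[1],w])
ks=[np.linspace(0,.3,9)[:],np.linspace(.3,.66,9),np.linspace(.66,1.0,9),np.r_[1.0,1.04,1.08,1.12,1.155,1.185,1.21,1.23,1.25],np.r_[1.25,1.265,1.28,1.295,1.305,1.312,1.317,1.317]]
for k in ks: print([[*map(float,np.round(pos(f)-pos(k[0]),1))] for f in k[1:]])
E
```

```text
[[1.2, -0.3, 9.0], [2.8, -0.7, 17.9], [4.6, -1.1, 26.8], [6.8, -1.7, 35.5], [9.3, -2.3, 44.2], [12.2, -2.9, 52.8], [15.3, -3.7, 61.3], [18.7, -4.5, 69.6]]
[[4.5, -1.1, 9.8], [9.5, -2.3, 19.4], [14.9, -3.6, 28.8], [20.6, -5.0, 37.9], [26.8, -6.5, 46.8], [33.3, -8.1, 55.3], [40.3, -9.7, 63.5], [47.5, -11.5, 71.4]]
[[7.2, -1.7, 7.1], [14.6, -3.5, 14.0], [22.4, -5.4, 20.5], [30.4, -7.3, 26.6], [38.6, -9.3, 32.4], [47.1, -11.4, 37.8], [55.8, -13.5, 42.9], [64.7, -15.6, 47.6]]
[[8.5, -2.1, 4.0], [17.2, -4.2, 7.7], [26.1, -6.3, 11.0], [33.9, -8.2, 13.6], [40.7, -9.8, 15.7], [46.3, -11.2, 17.2], [50.9, -12.3, 18.3], [55.5, -13.4, 19.3]]
[[3.5, -0.8, 0.7], [6.9, -1.7, 1.3], [10.4, -2.5, 1.9], [12.7, -3.1, 2.3], [14.4, -3.5, 2.5], [15.5, -3.8, 2.7], [15.5, -3.8, 2.7]]
```

Call:
servo_tool(
  steps=[
    [1.2, -0.3, 9.0, 0, 0, 0, 1],
    [2.8, -0.7, 17.9, 0, 0, 0, 1],
    [4.6, -1.1, 26.8, 0, 0, 0, 1],
    [6.8, -1.7, 35.5, 0, 0, 0, 1],
    [9.3, -2.3, 44.2, 0, 0, 0, 1],
    [12.2, -2.9, 52.8, 0, 0, 0, 1],
    [15.3, -3.7, 61.3, 0, 0, 0, 1],
    [18.7, -4.5, 69.6, 0, 0, 0, 1],
  ],
)

```text
time: 14.28
ee_pos: [0.4592, -0.0748, 0.1685]
orientation: [-179.9, 0.0, 76.5]
contact_force: [2.6, -3.1, -6.2]
gripper_width: 0.0108
```

Call:
servo_tool(
  steps=[
    [4.5, -1.1, 9.8, 0, 0, 0, 1],
    [9.5, -2.3, 19.4, 0, 0, 0, 1],
    [14.9, -3.6, 28.8, 0, 0, 0, 1],
    [20.6, -5.0, 37.9, 0, 0, 0, 1],
    [26.8, -6.5, 46.8, 0, 0, 0, 1],
    [33.3, -8.1, 55.3, 0, 0, 0, 1],
    [40.3, -9.7, 63.5, 0, 0, 0, 1],
    [47.5, -11.5, 71.4, 0, 0, 0, 1],
  ],
)

```text
time: 14.95
ee_pos: [0.5045, -0.0857, 0.2401]
orientation: [-179.6, 0.0, 76.5]
contact_force: [-15.3, 2.0, 9.3]
gripper_width: 0.0113
```

```bash
python3 - <<'E'
from m import *
s=bot.get_state();print(s["time"],s["ee_pos"],s["contact_force"],s["ft_torque"],s["gripper_width"])
p,d,W,c=shot("scene"); save("s2.png",cv2.resize(p[100:300,180:480],None,fx=2.6,fy=2.6))
E
```

```text
14.95 [ 0.50447137 -0.08573854  0.24005326] [-15.27701285   1.98426054   9.27102891] [0.36320528 2.74440242 0.00875838] 0.011277974739782216
```

View pics/s2.png

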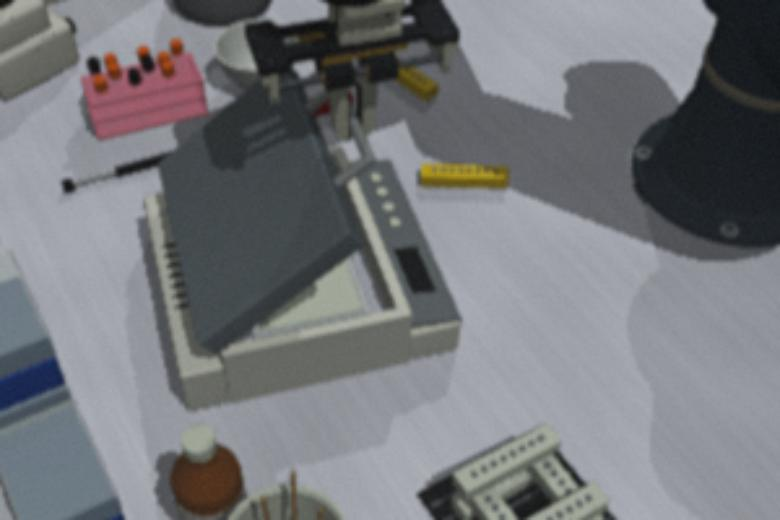

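The scene crop shows the lid about 38° up and following the handle, with nothing touching. I'll recheck the ~17 N radial force at rest.

Call:
servo_tool(
  steps=[
    [0, 0, 0, 0, 0, 0, 1],
    [0, 0, 0, 0, 0, 0, 1],
    [0, 0, 0, 0, 0, 0, 1],
  ],
)

```text
time: 15.25
ee_pos: [0.5046, -0.0858, 0.2401]
orientation: [-179.7, 0.0, 76.5]
contact_force: [-15.4, 1.8, 11.7]
gripper_width: 0.0108
```

```bash
python3 - <<'E'
from m import *
s=bot.get_state();print(s["ee_pos"],s["contact_force"],s["ft_torque"])
p,d,W,c=shot("scene"); save("s2.png",p); np.savez("s2.npz",p=p,W=W)
p,d,W2,c=shot("top"); save("t2.png",p); np.savez("t2.npz",p=p,W=W2)
# fit lid plane in shaker frame
a=np.radians(-13.6); ex=np.array([np.cos(a),np.sin(a)]); ey=np.array([-np.sin(a),np.cos(a)])
for X,nm in((W,"scene"),(W2,"top")):
    u=X[...,:2]@ex-.6855; v=X[...,:2]@ey-.035; z=X[...,2]-.07
    r=np.hypot(u,z); ang=np.arctan2(z,-u)
    m=(u<-.03)&(u>-.2)&(abs(v)<.12)&(z>.045)&(r<.21)
    # line fit z = a - b u, robust
    uu,zz=u[m],z[m]
    for _ in range(8):
        b=np.polyfit(uu,zz,1); e=zz-np.polyval(b,uu); k=abs(e)<max(2.5*np.median(abs(e)),.003); uu,zz=uu[k],zz[k]
    th=np.arctan(-b[0]); print(nm,m.sum(),len(uu),"angle",th,"plane dist from hinge",b[1]*np.cos(th)*1000,"(44 expected)")
E
```

```text
[ 0.50464842 -0.08578955  0.24007501] [-15.35471121   1.77643633  11.7417278 ] [0.1897896  2.56841446 0.01765753]
scene 2940 2507 angle 0.6382355248252229 plane dist from hinge 43.776713783199156 (44 expected)
top 774 548 angle 0.6351551731632922 plane dist from hinge 44.49379617683897 (44 expected)
```

The lid is at 0.637 rad against 0.66 commanded, so the bar slipped about 4 mm down the pads, and that is what loads the jaws sideways. I'll add 4 mm in z to relieve it and carry on.

Call:
servo_tool(
  steps=[
    [0, 0, 4, 0, 0, 0, 1],
    [7.2, -1.7, 11.1, 0, 0, 0, 1],
    [14.6, -3.5, 18.0, 0, 0, 0, 1],
    [22.4, -5.4, 24.5, 0, 0, 0, 1],
    [30.4, -7.3, 30.6, 0, 0, 0, 1],
    [38.6, -9.3, 36.4, 0, 0, 0, 1],
    [47.1, -11.4, 41.8, 0, 0, 0, 1],
    [55.8, -13.5, 46.9, 0, 0, 0, 1],
  ],
)

```text
time: 16.02
ee_pos: [0.5622, -0.0998, 0.2872]
orientation: [-179.9, 0.0, 76.5]
contact_force: [-4.8, -0.7, 2.6]
gripper_width: 0.0112
```

Force is down to 5 N. Continuing, now at about 0.96 rad.

Call:
servo_tool(
  steps=[
    [8.9, -2.1, 4.7, 0, 0, 0, 1],
    [17.4, -4.2, 8.7, 0, 0, 0, 1],
    [26.1, -6.3, 12.4, 0, 0, 0, 1],
    [35.0, -8.4, 15.7, 0, 0, 0, 1],
    [42.8, -10.3, 18.3, 0, 0, 0, 1],
    [49.6, -11.9, 20.4, 0, 0, 0, 1],
    [55.2, -13.3, 21.9, 0, 0, 0, 1],
    [59.8, -14.4, 23.0, 0, 0, 0, 1],
  ],
)

```text
time: 16.68
ee_pos: [0.6227, -0.1145, 0.3099]
orientation: [-180.0, 0.0, 76.5]
contact_force: [-4.0, -2.2, 3.7]
gripper_width: 0.0109
```

Call:
servo_tool(
  steps=[
    [4.6, -1.1, 1.0, 0, 0, 0, 1],
    [8.1, -1.9, 1.7, 0, 0, 0, 1],
    [11.5, -2.8, 2.3, 0, 0, 0, 1],
    [15.0, -3.6, 2.9, 0, 0, 0, 1],
    [17.3, -4.2, 3.3, 0, 0, 0, 1],
    [19.0, -4.6, 3.5, 0, 0, 0, 1],
    [20.1, -4.9, 3.7, 0, 0, 0, 1],
    [20.1, -4.9, 3.7, 0, 0, 0, 1],
  ],
)

```text
time: 17.35
ee_pos: [0.6426, -0.1192, 0.313]
orientation: [180.0, 0.0, 76.5]
contact_force: [-2.5, -3.5, 2.5]
gripper_width: 0.0108
```

```bash
cat > ang.py <<'E'
from m import *
s=bot.get_state();print(s["time"],s["ee_pos"],s["orientation"],s["contact_force"],s["qvel"].round(2))
a=np.radians(-13.6); ex=np.array([np.cos(a),np.sin(a)]); ey=np.array([-np.sin(a),np.cos(a)])
print("TCP rel hinge u,z",s["ee_pos"][:2]@ex*1000-685.5,s["ee_pos"][2]*1000-70)
for nm in("scene","top"):
    p,d,X,c=shot(nm); save("fin_"+nm+".png",p)
    u=X[...,:2]@ex-.6855; v=X[...,:2]@ey-.035; z=X[...,2]-.07
    # both lid faces: fit u = a + b z
    for lab,lo,hi in(("top face",-.12,-.0),("under face",-.02,.06)):
        m=(u>lo)&(u<hi)&(abs(v)<.125)&(z>.05)&(z<.195)
        if m.sum()<60: continue
        uu,zz=u[m],z[m]
        for _ in range(12):
            b=np.polyfit(zz,uu,1); e=uu-np.polyval(b,zz); k=abs(e)<max(2.5*np.median(abs(e)),.002); uu,zz=uu[k],zz[k]
        print(nm,lab,m.sum(),len(uu),"angle",np.pi/2-np.arctan(b[0]),"dist",-b[1]*np.cos(np.arctan(b[0]))*1000)
E
python3 ang.py
```

```text
17.35 [ 0.64258553 -0.11921245  0.31304506] [1.79994628e+02 9.46983580e-03 7.64616367e+01] [-2.49289705 -3.5319967   2.45286143] [-0.03 -0.35  0.46  0.05 -0.13 -0.01]
TCP rel hinge u,z -32.90005569898619 243.0450560130713
scene top face 204 192 angle 1.8313529595218974 dist -44.3256978014891
scene under face 1113 1113 angle 1.8258337573438974 dist -43.366949535785224
```

Call:
servo_tool(
  steps=[
    [0.4, -0.1, 0, 0, 0, 0, 1],
    [0.4, -0.1, 0, 0, 0, 0, 1],
    [0.4, -0.1, 0, 0, 0, 0, 1],
    [0.4, -0.1, 0, 0, 0, 0, 1],
    [0.4, -0.1, 0, 0, 0, 0, 1],
    [0.4, -0.1, 0, 0, 0, 0, 1],
  ],
)

```text
time: 17.95
ee_pos: [0.6428, -0.1193, 0.3131]
orientation: [180.0, 0.0, 76.5]
contact_force: [-1.9, -4.8, 3.8]
gripper_width: 0.011
```

```bash
python3 ang.py
```

```text
17.95 [ 0.64278762 -0.11927705  0.31310348] [1.79992458e+02 1.23632929e-02 7.64591810e+01] [-1.91963373 -4.76648089  3.75927807] [-0.   -0.06  0.02  0.06  0.02  0.02]
TCP rel hinge u,z -32.68844918366608 243.1034803519267
scene top face 196 187 angle 1.82585568069692 dist -43.462642299964976
scene under face 1112 1112 angle 1.825240800856566 dist -43.38304418815834
```

View pics/fin_scene.png

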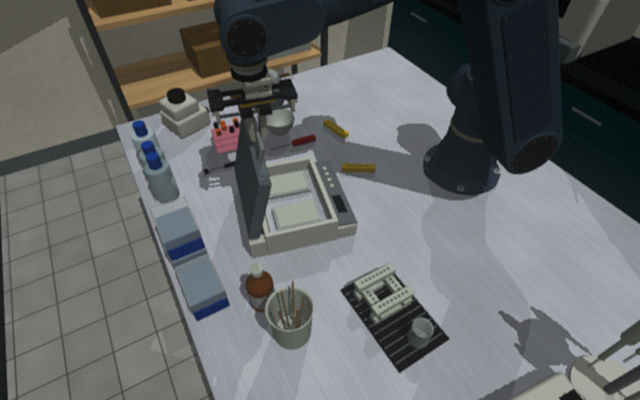

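The lid is up near the balance point (measured π − 1.825 = 1.316 rad) and still. The stack at (383,292) has three layers, and everything else is where it was. Handing in.

```bash
python3 -c "
from workcell import bot
print(bot.close_job())"
```

```text
the job is handed in; nothing more can be done
None
```

Both white strip holders are now the third layer of the stack, and the arm is still gripping the handle with the lid held at its balance point. I handed the job in at about 18 s of the 64 s allowed.

- **Holders:** they lie across the top pair at y ≈ 227 and 300 mm, about 73 mm apart and centred on the stack. The overhead camera put them within about 1° of parallel to each other. I left the yellow lookalikes alone.
- **Lid:** the last scene-camera fit gave 1.316 rad against the 1.317 rad target. The overhead camera gave no fit in this pose. Joint speeds were about zero, and the wrist force was about 6 N.
- **Slip during the lift:** partway up, the bar slid about 4 mm down the finger pads, with a side load of about 20 N. I corrected the path, the load fell to about 5 N, and the tool now sits about 3 mm above the bar's middle.
- **Rest of the bench:** nothing else looked moved in the final picture, which I checked by eye only.

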